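# Fit the lip balm holder on its tier and load it

### The arm

A 6-joint arm with a two-finger parallel gripper is mounted at the origin on the work surface. World frame = base frame: x ahead of the robot, y to its left, z up, the work surface at z = 0. Lengths are in m, angles in rad, forces in N, time in s.
With the tool pointing down it reaches from about 0.3 to 0.825 m from the base axis. Payload 5.4 kg.
Tool frame: the origin (TCP) lies at the very end of the fingers, on their centre line; the grasp point (between the pads) lies 19 mm behind it; z points along the fingers, x is the direction in which the jaws open and shut, and the axes are right-handed (so a half turn about z gives the same grasp; the last joint's range is limited). The gripper opens to 92 mm and grips with 3 to 60 N. Pads are 20 mm wide; open, the fingers measure 128 mm over their backs; the gripper's body (75 mm by 189 mm) begins 69 mm behind the grasp point.
Start: joints at [-1.408, 0.158, 1.597, -0, 1.386, -0.21], TCP at [0.209, -0.535, 0.19] pointing down, gripper open.
Joint ranges: [-2.91, 2.91], [-0.94, 2.29], [0.18, 2.7], [-1.29, 4.43], [0.17, 2.64], [-3, 3]. Speed limits (rad/s): [2.57, 2.57, 3.14, 3.14, 3.14, 3.14].

### API

Orientations are given as a rotation vector (axis times angle).
In Python, from workcell import bot gives the robot as it stands. Calls block until the motion is done:
- bot.goto(position, orientation): joint-space move of the TCP to a pose.
- bot.line_to(position, rot=None, max_speed=0.15): straight line of the TCP; rot=None keeps the orientation; max_speed is the mean speed in m/s.
- bot.set_joints(angles): joint-space move.
- bot.set_gripper(opening, newtons=None): opening from 0.0 (shut) to 1.0 (fully open); newtons is the grip in N (None keeps the last); returns when the fingers have stopped.
- bot.hold(seconds).
- bot.inverse_kinematics(position, orientation): joint angles nearest the present ones, or None.
- bot.read_camera(name): name is "scene" or "top" or "wrist"; returns a dict with "pixels" (400x640x3 uint8, blue, green, red), "fx", "fy", "cx", "cy" (pixels), "R" (3x3) and "t" (3): a world point X has camera coordinates R X + t. Camera axes: x right, y down, z forward; pixel columns grow to the right and rows downward; lengths in m; the calibration is good to about 2 mm. The wrist camera is an equidistant fisheye: a pixel r from the principal point sees the ray r / f radians off the axis. A picture is of the moment at which its call begins. There is no depth.
A pose or a line that the arm cannot do raises bot.MotionError and nothing moves.
- bot.job_done(): hands the job in, once; it reports no verdict.
Readings, each from a call of its own:
- bot.current_clock(): time.
- bot.current_joints(): joint angles.
- bot.current_joint_vel(): joint speeds.
- bot.current_effort(): joint torques, N m.
- bot.current_ee_pos(): TCP position.
- bot.current_tool_rot(): TCP orientation.
- bot.current_contact_force(): force on the tool from outside, world axes, zero at the start.
- bot.current_ft_torque(): the same for the moment, N m.
- bot.current_opening(): opening from 0.0 (shut) to 1.0 (fully open).
Only numpy, scipy, OpenCV 4.12 (cv2) and the standard library are available. Lean on these libraries where they do the work, as an engineer would, in place of code of your own. Each camera call takes 0.05 s, during which the arm holds its last target. There are 200 camera calls.

### The job

Push the loose lip balm holder down over the stubby spigot in the grey tray until it sits fully home on the tray floor. Then put the two lip balm sticks one by one into its two cups, one in each, standing cap up as they stand now. Leave the tumbler, the pill tin and the cream jar where they are.

Things in the scene. Friction and masses are not known exactly. Their poses are not given: they have to be found in the camera images.
- tray: Shallow tray of pale grey polypropylene (the bottom tier of the stacking set), fixed to the ledge, 240 x 190 mm, rim 30 mm high, walls 3 mm, floor 4 mm thick. Origin: centre of its underside; x along the long side, z up. The spigot stands on its floor, 30 mm from the middle along +x.
- spigot_foot (a point): Centre of the foot of the spigot, on the tray floor (4 mm above the ledge). The spigot is a fixed upright round stub of the same grey plastic, 20 mm diameter and 42 mm tall, its top 10 mm tapering to 11 mm diameter. Clear tray floor for at least 80 mm all round it.
- spigot_tip (a point): Centre of the top of the spigot, 42 mm above its foot.
- holder: Loose grey plastic lip balm holder, upright, 90 g: a tube open at both ends (outer diameter 32 mm, bore 23 mm, 90 mm tall) with a round cup at either side of its foot (28 mm outside, 22 mm inside, 30 mm tall, centred 42 mm from the tube's axis). Origin: centre of the tube's underside; z up, cups at +y and -y. The bore passes the spigot with 1.5 mm to spare all round, at any yaw.
- holder_top (a point): Centre of the upper end of the holder's tube, 90 mm above its underside. Above the cups only the bare tube stands up, to be gripped from any side. Fully home, the holder's underside rests on the tray floor.
- pocket_a (a point): Centre of the floor of the holder's +y cup, 4 mm above the holder's underside; the cup's mouth is 26 mm higher. Between a stick standing in the cup and the tube there is 17 mm, so the fingers should close on the stick across the line from tube to cup.
- pocket_b (a point): The same for the -y cup.
- stick1: Lip balm stick, loose, white plastic with a grey dial at the foot, 17 mm diameter, 70 mm tall, about 20 g, standing upright on the ledge, cap up. Origin: centre of its underside; z up along it. It fits a cup with 2.5 mm to spare all round and then sticks out 44 mm.
- stick2: A second lip balm stick, the same as the first; either may go in either cup.
- tumbler: Glass tumbler, 72 mm across the rim, 90 mm tall, loose, a bystander. Origin: centre of its underside.
- pill_tin: Round flat aluminium pill tin, 69 mm diameter, 21 mm tall, loose, a bystander. Origin: centre of its underside.
- cream_jar: White lidded cream jar, 60 mm diameter, 50 mm tall, loose, a bystander. Origin: centre of its underside.

How it is judged:
By the outcome, as a careful person would: the job done as asked, in the order asked, and still so for the second after the job is handed in, with the robot touching nothing.
It also fails if it takes over 72 s, if anything falls off the work surface, if the arm or the gripper's body presses on something with over 40 N, if the wrist force passes 120 N, or if a joint passes its speed limit or range.

## Working session

There is one attempt and no reset: what is moved stays moved. The work goes in short steps, each a Python script; the robot and the scene stay as the last script left them, time stands still between calls to the robot, and variables do not carry over. Pictures are saved under pics/ and viewed, about 8 in all and at most 12, crops included, and the job is handed in when it is done.

```bash
mkdir -p pics; ls; python3 - <<'E'
from workcell import bot
import cv2,pickle
d={}
for n in("scene","top"):
    c=bot.read_camera(n);d[n]=c;cv2.imwrite(f"pics/{n}0.png",c["pixels"])
    print(n,c["fx"],c["fy"],c["cx"],c["cy"],c["R"],c["t"])
pickle.dump(d,open("c0.pkl","wb"))
print(bot.current_clock(),bot.current_tool_rot())
E
```

```text
pics
scene 418.3394524131807 418.3394524131807 320.8711777872937 198.0955984212616 [[-0.32462535  0.94573561  0.0142314 ]
 [ 0.67268991  0.24142695 -0.69942927]
 [-0.66491102 -0.21747915 -0.71456012]] [ 0.23591141 -0.30610562  1.26347535]
top 363.93526392153973 363.93526392153973 317.88239930223517 206.97065507766132 [[-0.02430266 -0.99969107  0.00521081]
 [-0.99362781  0.02358076 -0.11021673]
 [ 0.1100598  -0.00785616 -0.99389392]] [-0.05070831  0.565759    0.9630367 ]
0.1 [-2.59366190e+00  1.77058652e+00  1.78218643e-03]
```

View pics/scene0.png

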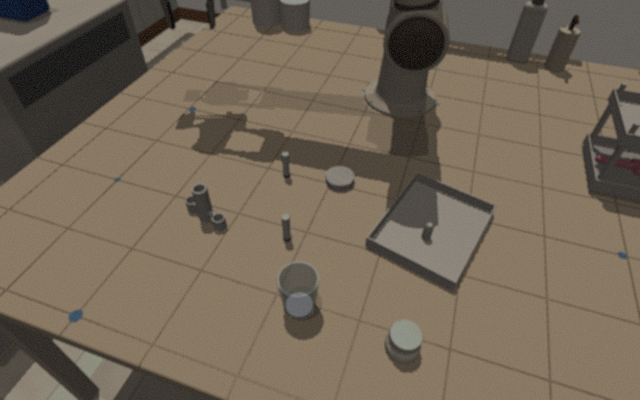

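View pics/top0.png

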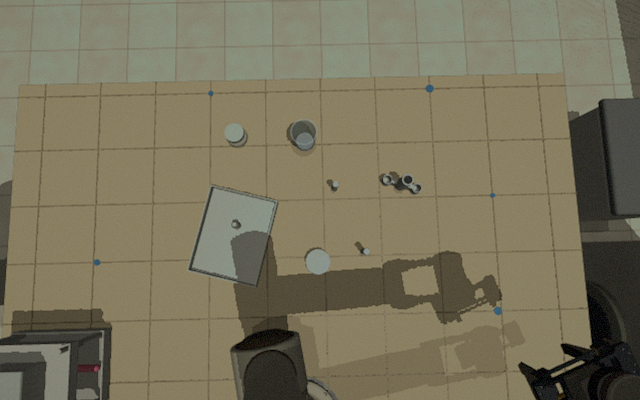

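Scene view: holder at about (203,205), sticks at (286,165) and (286,227), spigot (428,230). In the top view these are (405,182), (363,250)/(334,184) and (236,224). I'll enlarge them for exact pixels.

```bash
cat > h.py <<'E'
import numpy as np,cv2
def ray(c,u,v,fish=False):
    R=np.array(c["R"]);t=np.array(c["t"])
    a=np.array([(u-c["cx"])/c["fx"],(v-c["cy"])/c["fy"]])
    if fish:
        r=np.hypot(*a); d=np.array([*(a/max(r,1e-9)*np.sin(r)),np.cos(r)])
    else: d=np.array([*a,1.])
    return -R.T@t, R.T@d
def onplane(c,u,v,z,fish=False):
    o,d=ray(c,u,v,fish); return o+d*(z-o[2])/d[2]
def proj(c,X,fish=False):
    p=np.array(c["R"])@np.array(X)+np.array(c["t"])
    if fish:
        r=np.hypot(p[0],p[1]);th=np.arctan2(r,p[2]);q=p[:2]/max(r,1e-9)*th
    else: q=p[:2]/p[2]
    return q*[c["fx"],c["fy"]]+[c["cx"],c["cy"]]
E
python3 - <<'E'
import pickle,cv2,numpy as np
d=pickle.load(open("c0.pkl","rb"))
def crop(n,x,y,w,h,s):
    a=d[n]["pixels"][y:y+h,x:x+w]; a=cv2.resize(a,(w*s,h*s),interpolation=cv2.INTER_CUBIC)
    a=cv2.convertScaleAbs(a,alpha=1.6)
    for k in range(0,w,10): cv2.line(a,(k*s,0),(k*s,6 if (x+k)%50 else 14),(0,0,255),1)
    for k in range(0,h,10): cv2.line(a,(0,k*s),(6 if (y+k)%50 else 14,k*s),(0,0,255),1)
    return a
A=crop("top",320,160,110,100,5)   #550x500
B=crop("top",180,180,100,110,2)
C=crop("scene",180,140,120,110,5)
cv2.imwrite("pics/z1.png",A);cv2.imwrite("pics/z2.png",C)
E
```

```text
(no output)
```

View pics/z1.png

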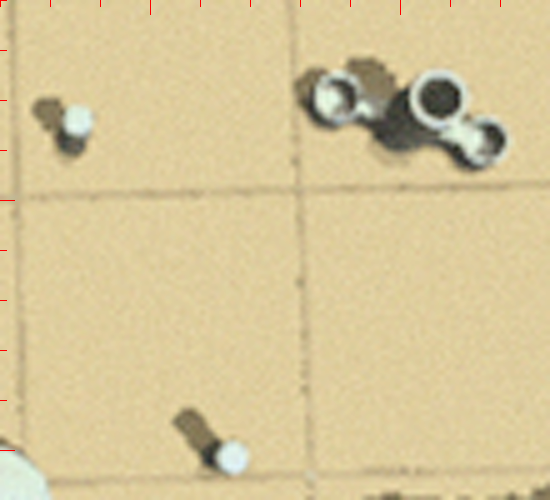

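View pics/z2.png

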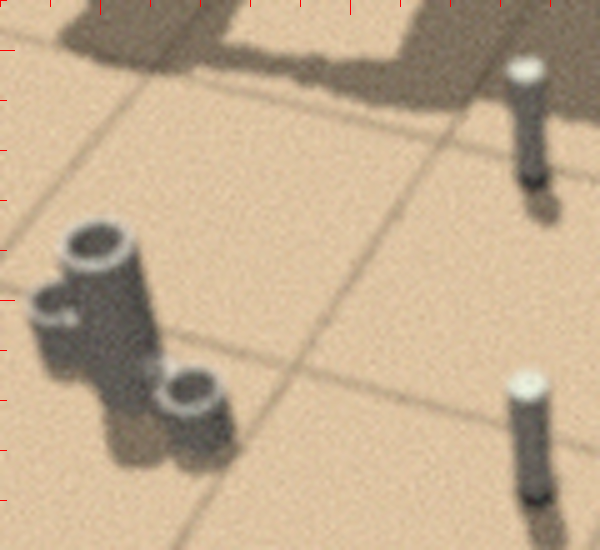

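Holder ring in top view is at about (407,179.5), cups at (386.6,179) and (416.6,187.8), and stick caps at (335,183.6) and (366,251). In the scene view: tube (199,188.6), cups (217.6,217.6) and (190.7,200), caps (284.8,153.6) and (285,216.8). Both sticks and the holder are upright.

```bash
python3 - <<'E'
import pickle; from h import *
d=pickle.load(open("c0.pkl","rb"));T,S=d["top"],d["scene"]
P=dict(tube=((407.2,179.4),(199,188.6),.09),cupR=((416.6,187.8),(190.7,200),.03),cupL=((386.6,179),(217.6,217.6),.03),s1=((335,183.6),(284.8,153.6),.07),s1b=((335,183.6),(285,216.8),.07),s2=((366,251),(284.8,153.6),.07),sp=((235.5,223.5),(428,226),.046),tin=((318,261.5),(340,177),.021),jar=((234,133),(405,335),.05),tum=((302,130),(298,275),.09))
for k,(a,b,z) in P.items():
    o1,d1=ray(T,*a);o2,d2=ray(S,*b)
    s=np.linalg.lstsq(np.c_[d1,-d2],o2-o1,rcond=None)[0]
    X=(o1+s[0]*d1+o2+s[1]*d2)/2
    print(k,"tri",X.round(4),"gap",np.linalg.norm(o1+s[0]*d1-o2-s[1]*d2).round(4),"top",onplane(T,*a,z)[:2].round(4),"sc",onplane(S,*b,z)[:2].round(4))
a=T["pixels"][180:295,180:290];a=cv2.convertScaleAbs(cv2.resize(a,None,fx=5,fy=5,interpolation=cv2.INTER_CUBIC),alpha=1.4)[:,:]
b=S["pixels"][170:290,360:500];b=cv2.convertScaleAbs(cv2.resize(b,None,fx=2,fy=2,interpolation=cv2.INTER_CUBIC),alpha=1.4)
for n,c,(u0,u1,v0,v1) in(("t",T,(180,290,180,295)),("s",S,(360,500,170,290))):
    g=c["pixels"].astype(int); m=(g[v0:v1,u0:u1,2]-g[v0:v1,u0:u1,0]<18).astype(np.uint8)
    m=cv2.morphologyEx(m,cv2.MORPH_OPEN,np.ones((3,3)))
    cs=max(cv2.findContours(m,0,2)[0],key=cv2.contourArea)
    box=cv2.boxPoints(cv2.minAreaRect(cs))+[u0,v0]
    print(n,[(p.round(1),onplane(c,*p,.03)[:2].round(3)) for p in box])
# spigot patch values
np.set_printoptions(linewidth=200)
print(T["pixels"][214:234,226:246,1]); print(S["pixels"][216:242,418:440,1])
E
```

```text
tube tri [ 0.6248 -0.298   0.088 ] gap 0.0003 top [ 0.6244 -0.2973] sc [ 0.6265 -0.2967]
cupR tri [ 0.6118 -0.3388  0.0278] gap 0.0011 top [ 0.6112 -0.3376] sc [ 0.6136 -0.3378]
cupL tri [ 0.6385 -0.2574  0.0291] gap 0.0027 top [ 0.6378 -0.256 ] sc [ 0.6394 -0.2583]
s1 tri [ 0.5984 -0.1082  0.2119] gap 0.0118 top [ 0.6212 -0.1108] sc [ 0.4429 -0.186 ]
s1b tri [ 0.6216 -0.1113  0.0689] gap 0.0011 top [ 0.6212 -0.1108] sc [ 0.6226 -0.1115]
s2 tri [ 0.4423 -0.1861  0.0695] gap 0.0002 top [ 0.4423 -0.1859] sc [ 0.4429 -0.186 ]
sp tri [0.5238 0.1595 0.0399] gap 0.0018 top [0.5235 0.1573] sc [0.5291 0.16  ]
tin tri [ 0.416  -0.0601  0.0132] gap 0.0021 top [ 0.4166 -0.0611] sc [ 0.4239 -0.0569]
jar tri [0.774  0.1616 0.0429] gap 0.0014 top [0.7716 0.1606] sc [0.7781 0.1605]
tum tri [ 0.7595 -0.0287  0.1007] gap 0.003 top [ 0.7626 -0.027 ] sc [ 0.7533 -0.033 ]
t [(array([186.6, 269.8]), array([0.403, 0.291])), (array([210. , 182.3]), array([0.64 , 0.231])), (array([279.6, 200.9]), array([0.584, 0.04 ])), (array([256.2, 288.4]), array([0.35 , 0.105]))]
s [(array([362.1, 246.6]), array([0.612,
[... 3482 characters left out ...]
3  60  58  60  56  58  62  89 122 129 134 129 133 131 133 134]
 [137 132 128 103  69  54  54  56  60  45  59  58  74 102 123 131 137 136 131 135 132 132]
 [133 131 125  97  65  52  61  59  56  53  52  64  84 117 132 134 136 136 138 132 133 132]
 [132 136 124 100  64  57  50  59  57  59  55  62  83 112 134 133 129 134 129 133 136 129]
 [136 133 126 111  78  60  54  58  59  62  53  67  83 116 128 132 134 136 132 132 131 131]
 [136 135 133 116  95  70  54  64  56  55  58  65  81 109 125 135 132 134 140 131 135 131]
 [134 134 137 133 114  89  69  64  62  62  64  63  80  90 118 126 135 135 132 136 138 131]
 [133 132 131 135 129 104  84  72  70  64  71  69  73  86 114 126 134 136 134 135 135 133]]
```

```bash
cat >> h.py <<'E'
from scipy.spatial.transform import Rotation as Ro
def down(a):
    c,s=np.cos(a),np.sin(a)
    return Ro.from_matrix(np.array([[c,s,0],[s,-c,0],[0,0,-1.]])).as_rotvec()
def near(bot):  # worst-case status line
    print("t",round(bot.current_clock(),2),"p",np.round(bot.current_ee_pos(),4),"F",np.round(bot.current_contact_force(),1),"op",round(bot.current_opening(),3))
E
python3 - <<'E'
from workcell import bot
from h import *; import pickle
d=pickle.load(open("c0.pkl","rb"));print(onplane(d["top"],234,224,.046),onplane(d["scene"],429.4,224.1,.046))
bot.goto([.625,-.297,.19],down(-.314)); near(bot)
c=bot.read_camera("wrist");pickle.dump(c,open("w1.pkl","wb"));cv2.imwrite("pics/w1.png",cv2.convertScaleAbs(c["pixels"],alpha=1.4))
print(-np.array(c["R"]).T@c["t"],c["fx"],c["cx"],c["cy"])
print("exp",[proj(c,x,True).round(1) for x in([.6252,-.297,.09],[.612,-.338,.03],[.6385,-.257,.03])])
E
```

```text
[0.5222663  0.16127515 0.046     ] [0.52308733 0.1619148  0.046     ]
t 1.85 p [ 0.6243 -0.2982  0.1901] F [-1.1 -0.5 -0.3] op 1.0
[ 0.64675718 -0.22951526  0.38569674] 309.70691628693146 318.701342552435 202.53074617287473
exp [array([319.2, 195.4]), array([319.3, 218.6]), array([319.4, 147.5])]
```

View pics/w1.png

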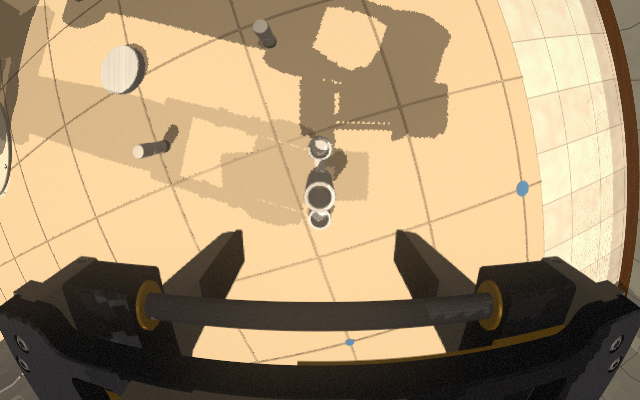

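Wrist view: tube ring at (319.5,194.5) against an expected (319.2,195.4), with the cups in line vertically. Positions are confirmed, so I grasp now.

```bash
python3 - <<'E'
from workcell import bot
from h import *; import pickle
r=down(-.314)
bot.line_to([.625,-.297,.05],r,.12); near(bot)
bot.set_gripper(0,25); near(bot)
bot.line_to([.625,-.297,.17],r,.12); near(bot)
bot.goto([.5225,.1615,.17],r); bot.hold(.3); near(bot)
bot.line_to([.5225,.1615,.11],r,.1); bot.hold(.2); near(bot)
d={n:bot.read_camera(n) for n in("wrist","scene","top")};pickle.dump(d,open("c2.pkl","wb"))
a=cv2.convertScaleAbs(d["wrist"]["pixels"],alpha=1.4)[100:300,160:480]
b=cv2.resize(cv2.convertScaleAbs(d["scene"]["pixels"],alpha=1.6)[140:260,370:500],None,fx=3,fy=3)
o=np.zeros((560,400,3),np.uint8);o[:200,:320]=a;o[200:560,:390]=b;cv2.imwrite("pics/h1.png",o)
E
```

```text
t 3.22 p [ 0.6258 -0.2975  0.0512] F [-0.3 -1.2 -0.5] op 1.003
t 4.17 p [ 0.625 -0.297  0.05 ] F [-0.4 -0.4  0.8] op 0.331
t 5.32 p [ 0.6244 -0.2966  0.1686] F [-0.4  0.7 -1.3] op 0.33
t 7.33 p [0.5227 0.161  0.1699] F [-0.1 -0.2 -0.7] op 0.333
t 8.28 p [0.5232 0.1616 0.1109] F [-0.7  0.9 -0.4] op 0.33
```

View pics/h1.png

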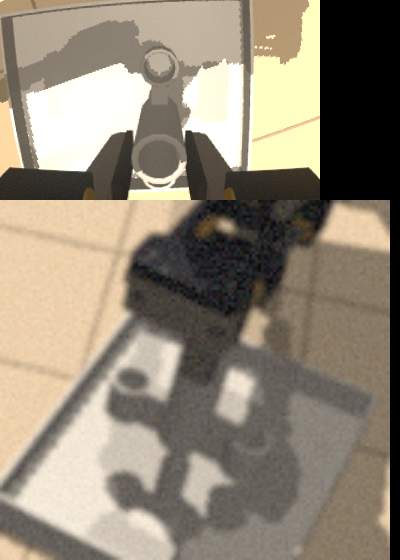

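The holder hangs upright in the jaws: ring at (319,257) in the wrist picture, cups front and back, underside just above the spigot. I'll lower it in steps and watch the force.

```bash
python3 - <<'E'
from workcell import bot
from h import *; import pickle
c=pickle.load(open("c2.pkl","rb"))["wrist"]
print("ring expected",proj(c,[.5232,.1616,.151],True))
r=down(-.314)
for z in(.1,.093,.086,.079,.072,.065,.06,.056,.054,.053):
    bot.line_to([.5225,.1615,z],r,.05); near(bot); print(np.round(bot.current_ft_torque(),2))
    f=np.array(bot.current_contact_force())
    if np.linalg.norm(f)>15: break
E
```

```text
ring expected [318.86228615 257.15366687]
t 8.78 p [0.5219 0.1615 0.0992] F [-0.2  0.1 -1.1] op 0.334
[-0.07 -0.09  0.02]
t 9.07 p [0.5221 0.1615 0.0925] F [-0.2  0.9 -0.8] op 0.332
[-0.05 -0.03 -0.03]
t 9.37 p [0.5221 0.1616 0.0855] F [ 0.4  1.1 -0.9] op 0.328
[ 0.15 -0.01 -0.07]
t 9.66 p [0.5221 0.1616 0.0785] F [ 0.1  1.2 -0.4] op 0.331
[ 0.2  -0.08  0.04]
t 9.95 p [0.5222 0.1616 0.0715] F [ 0.2  0.7 -1. ] op 0.333
[ 0.25 -0.06  0.02]
t 10.24 p [0.5221 0.1616 0.0645] F [-0.2  2.2 -0.6] op 0.335
[ 0.34 -0.14  0.03]
t 10.49 p [0.5223 0.1616 0.0596] F [ 0.3  1.1 -1.1] op 0.333
[ 0.35 -0.18 -0.01]
t 10.74 p [0.5224 0.1616 0.0557] F [ 0.3  1.9 -3.1] op 0.329
[ 0.3  -0.18  0.04]
t 10.99 p [0.5228 0.1616 0.0542] F [ 1.2  1.7 -0.6] op 0.329
[ 0.29 -0.32 -0.  ]
t 11.24 p [0.5232 0.1618 0.0539] F [0.5 2.5 5.5] op 0.333
[ 0.54  0.12 -0.04]
```

```bash
python3 - <<'E'
from workcell import bot
from h import *; import pickle
r=down(-.314)
for z in(.052,.0505,.049):
    bot.line_to([.5225,.1615,z],r,.03); near(bot)
    if bot.current_contact_force()[2]>20: break
p=bot.current_ee_pos()
bot.line_to([p[0],p[1],p[2]],r,.03)
bot.set_gripper(.75); near(bot)
bot.line_to([.5225,.1615,.18],r,.15); near(bot)
d={n:bot.read_camera(n) for n in("wrist","scene","top")};pickle.dump(d,open("c3.pkl","wb"))
w=d["wrist"]
a=cv2.convertScaleAbs(w["pixels"],alpha=1.4)[100:300,160:480]
cv2.imwrite("pics/h2.png",cv2.resize(a,None,fx=2.5,fy=2.5))
y=np.array([np.sin(-.314),-np.cos(-.314)])
for n,X in(("ringhome",[.5225,.1615,.094]),("ring5mm high",[.5225,.1615,.099])): print(n,proj(w,X,True).round(1))
for s in(-1,1):
    q=np.array([.5225,.1615])+s*.042*y; print("cup",q.round(4),proj(w,[*q,.034],True).round(1))
E
```

```text
t 11.49 p [0.5234 0.1617 0.0538] F [-1.   3.3 10.8] op 0.331
t 11.74 p [0.5239 0.1616 0.0537] F [-5.5  0.9 19.6] op 0.328
t 11.99 p [0.5244 0.1615 0.0535] F [-8.6  0.3 26.7] op 0.331
t 13.02 p [0.5244 0.1615 0.0535] F [-0.8 -0.7  0.2] op 0.75
t 14.01 p [0.5217 0.1614 0.1788] F [-0.1  0.6 -0.5] op 0.748
ringhome [319.7 200.3]
ring5mm high [319.7 201.7]
cup [0.5355 0.2014] [319.7 149.7]
cup [0.5095 0.1216] [319.6 222.6]
```

View pics/h2.png

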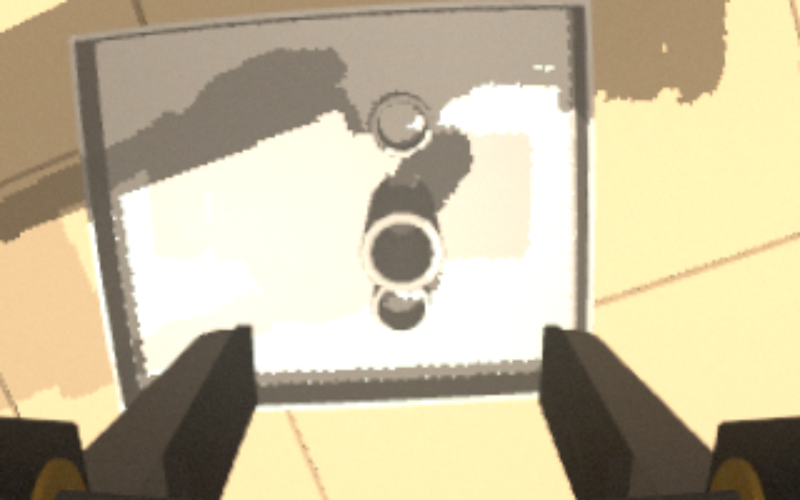

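Ring at (320.8,200.4) against (319.7,200.3) expected, which puts it at the home height. It is straight and about 1 mm to the side. Cups are at (320.4,149.6) and (320.4,222). Next is stick 1.

```bash
python3 - <<'E'
from workcell import bot
from h import *; import pickle
w=pickle.load(open("c3.pkl","rb"))["wrist"]
ring=onplane(w,320.8,200.4,.094,True);A=onplane(w,320.4,149.6,.034,True)[:2];B=onplane(w,320.4,222,.034,True)[:2]
print(ring,A,B,np.linalg.norm(A-B),(A+B)/2)
r=down(-.314); s=[.6218,-.1112]
bot.goto([*s,.15],r); w=bot.read_camera("wrist");print("cap exp",proj(w,[*s,.07],True))
g=w["pixels"].astype(int);u,v=proj(w,[*s,.07],True).round().astype(int)
pickle.dump(w,open("w4.pkl","wb"));cv2.imwrite("pics/s1.png",cv2.resize(cv2.convertScaleAbs(w["pixels"],alpha=1.3)[v-50:v+50,u-60:u+60],None,fx=5,fy=5))
near(bot)
E
```

```text
[0.52347835 0.1611013  0.094     ] [0.53628279 0.20129246] [0.51063688 0.1219086 ] 0.0834236778570503 [0.52345984 0.16160053]
cap exp [319.19015381 203.34814925]
t 15.33 p [ 0.6219 -0.1096  0.1503] F [-0.1 -0.2  0.3] op 0.751
```

View pics/s1.png

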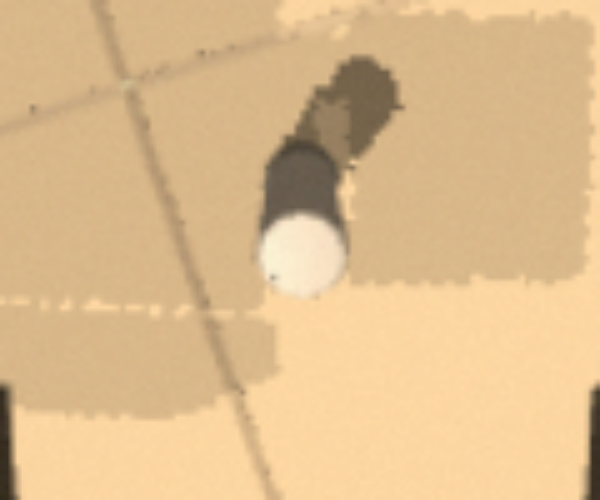

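Cap at (319.4,203.9) against (319.2,203.3) expected, which agrees within 1 mm. I'll pick it, carry it over the +y cup, and lower it watching the force.

```bash
cat >> h.py <<'E'
def pick(bot,s,r):
    bot.line_to([*s,.036],r,.12); bot.set_gripper(0,12); near(bot)
    bot.line_to([*s,.18],r,.15); near(bot)
def cap_off(bot):
    """cap centre in world relative to TCP while gripped (cap 34 mm above TCP)"""
    w=bot.read_camera("wrist");p=np.array(bot.current_ee_pos());X=np.array([*p[:2],p[2]+.034]);u,v=proj(w,X,True)
    g=w["pixels"].min(axis=2);u0,v0=int(u)-30,int(v)-30
    m=(g[v0:v0+60,u0:u0+60]>125).astype(np.uint8)
    n,l,st,ce=cv2.connectedComponentsWithStats(m)
    cand=[(abs(np.hypot(*(ce[i]-30))),i) for i in range(1,n) if 60<st[i,4]<1200]
    if not cand: print("no cap");return w
    i=min(cand)[1];q=ce[i]+[u0,v0];print("cap px",q,"exp",u,v,"stat",st[i],"off",(onplane(w,*q,X[2],True)-X).round(4));return w
def place(bot,c,r):
    for z in(.10,.07,.06,.052,.048,.045):
        bot.line_to([*c,z],r,.08 if z>.065 else .05); near(bot)
        if bot.current_contact_force()[2]>6: break
E
python3 - <<'E'
from workcell import bot
from h import *; import pickle
r=down(-.314)
pick(bot,[.6218,-.1112],r)
bot.goto([.5361,.2013,.15],r); bot.hold(.3); near(bot)
w=cap_off(bot);pickle.dump(w,open("w5.pkl","wb"))
cv2.imwrite("pics/p1.png",cv2.resize(cv2.convertScaleAbs(w["pixels"],alpha=1.3)[120:310,220:420],None,fx=3,fy=3))
E
```

```text
t 17.27 p [ 0.6218 -0.1112  0.036 ] F [ 0.2 -0.1 -0.5] op 0.179
t 18.38 p [ 0.621  -0.1109  0.1786] F [-0.8  0.3 -1. ] op 0.179
t 19.92 p [0.5365 0.2006 0.15  ] F [ 0.   0.4 -0.9] op 0.18
cap px [319.261959   272.72209567] exp 318.4439810845538 252.5852956145799 stat [ 16  38  31  22 439] off [-0.0036 -0.0125  0.    ]
```

View pics/p1.png

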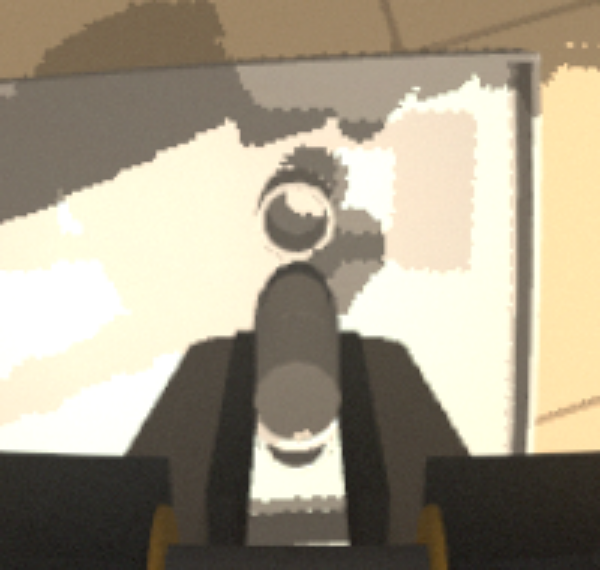

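Stick upright in the jaws with its cap at (318.8,254.1) against (318.4,252.6) expected, so about 1 mm toward −y. The cup ring is at (319.3,192.7). My automatic cap detector picked the tube rim instead (the cap is in shadow), so I ignore its result.

```bash
python3 - <<'E'
from workcell import bot
from h import *; import pickle
r=down(-.314); w=pickle.load(open("w5.pkl","rb"))
A=onplane(w,319.2,192.5,.034,True); cap=onplane(w,318.8,254.1,.184,True); print("cup",A,"cap",cap)
c=np.array([.5364,.2021]); print(c)
place(bot,c,r)
bot.set_gripper(.6); near(bot)
bot.line_to([*c,.18],r,.15)
s=[.4426,-.186]
w=bot.read_camera("wrist");pickle.dump(w,open("w6.pkl","wb"))
cv2.imwrite("pics/p2.png",cv2.resize(cv2.convertScaleAbs(w["pixels"],alpha=1.3)[120:310,220:420],None,fx=3,fy=3))
print("cap exp",(proj(w,[.5362,.2013,.078],True)-[220,120])*3); near(bot)
E
```

```text
cup [0.53722312 0.2011443  0.034     ] cap [0.53629794 0.19978314 0.184     ]
[0.5364 0.2021]
t 20.74 p [0.5367 0.2022 0.1003] F [-0.2  0.2  0.5] op 0.179
t 21.27 p [0.536  0.202  0.0694] F [ 0.1 -0.7 -0.7] op 0.173
t 21.62 p [0.5361 0.202  0.0596] F [-0.7 -0.1 -0.9] op 0.178
t 21.93 p [0.536  0.2021 0.0515] F [ 0.7 -1.2  0.2] op 0.179
t 22.18 p [0.5362 0.2021 0.0477] F [ 0.3 -0.4 -0.2] op 0.178
t 22.43 p [0.5362 0.2021 0.0448] F [ 0.4  0.7 -0.4] op 0.177
t 23.14 p [0.5364 0.2021 0.045 ] F [ 0.3 -0.1 -0.6] op 0.601
cap exp [299.15076432 231.07985645]
t 24.24 p [0.5355 0.2019 0.1785] F [ 0.4 -0.4  0.1] op 0.6
```

View pics/p2.png

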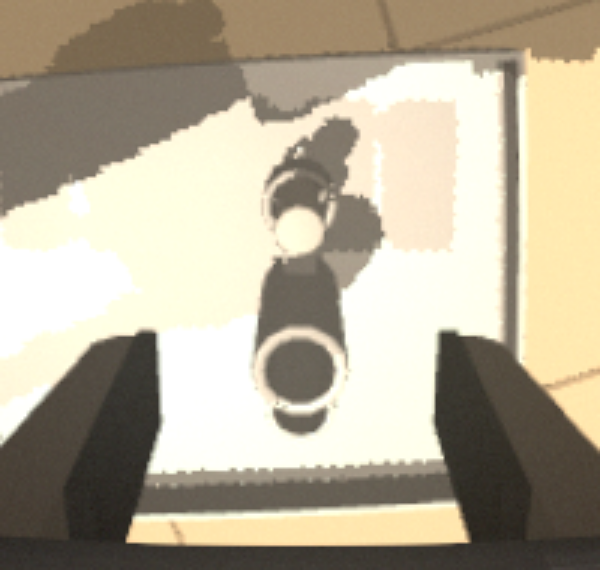

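Stick 1's cap is at (300,231) in the crop against (299,231) expected, so it is seated in the cup. Next is stick 2, with a numeric cap check.

```bash
python3 - <<'E'
from workcell import bot
from h import *; import pickle
r=down(-.314); s=np.array([.4426,-.186])
bot.goto([*s,.16],r); bot.hold(.2); near(bot)
w=bot.read_camera("wrist");pickle.dump(w,open("w7.pkl","wb"))
u,v=proj(w,[*s,.07],True);u0,v0=int(u)-25,int(v)-25
g=w["pixels"][v0:v0+50,u0:u0+50]
m=((g.astype(int)[...,2]-g.astype(int)[...,0]<25)&(g.max(2)>90)).astype(np.uint8)
n,l,st,ce=cv2.connectedComponentsWithStats(m)
for i in range(1,n):
    if st[i,4]>40: print(st[i],ce[i]+[u0,v0],"exp",u,v,onplane(w,*(ce[i]+[u0,v0]),.07,True))
E
```

```text
t 25.93 p [ 0.443  -0.1854  0.16  ] F [ 0.5  0.5 -0. ] op 0.602
```

```bash
python3 - <<'E'
from h import *; import pickle
w=pickle.load(open("w7.pkl","rb"));s=[.4426,-.186]
u,v=proj(w,[*s,.07],True);print(u,v);u0,v0=int(u)-25,int(v)-25
g=w["pixels"][v0:v0+50,u0:u0+50].astype(int)
print((g[...,2]-g[...,0])[5:46:2,5:46:2]);print(g[...,1][5:46:2,5:46:2])
E
```

```text
318.52252851513396 200.09116513140128
[[59 60 61 55 49 58 58 59 41 15 15 18 25 30 34 32 32 59 60 58 59]
 [60 58 60 57 49 49 59 32 15 20 22 19 17 25 33 33 54 60 61 60 60]
 [59 59 59 59 51 53 55 17 20 20 19 18 19 14 32 59 59 59 59 59 60]
 [60 59 59 60 56 48 53 19 20 22 20 20 20 20 45 59 59 61 60 60 58]
 [61 58 60 60 59 48 44 20 19 19 19 17 19 18 50 59 59 60 60 60 59]
 [58 59 61 60 62 53 43 18 21 19 20 19 19 20 50 59 58 58 59 59 59]
 [59 61 60 60 59 55 40 20 20 23 24 22 20 19 47 60 59 59 61 59 60]
 [60 59 58 59 58 59 34 25 31 37 39 38 32 22 41 60 60 61 60 59 60]
 [59 61 59 61 59 59 34 37 34 35 37 39 40 38 35 60 60 58 59 59 60]
 [60 60 60 60 59 59 34 32 34 34 37 39 39 38 35 59 61 59 60 59 59]
 [59 62 59 60 62 58 33 31 32 35 36 39 39 39 37 61 60 60 59 58 60]
 [58 59 59 59 59 60 30 31 34 33 38 39 40 39 36 60 59 60 59 59 59]
 [59 59 59 61 59 59 57 31 34 34 36 37 40 40 47 59 61 59 61 59 59]
 [60 60 60 59 65 68 66 46 35 33 37 39 39 50 59 59 63 60 62 61 59]
 [59 59 58 70 69 68 69 67 56 39 33 43 47 68 68 69 68 68 69 69 68]
 [59 60 59 63 69 68 69 70 62 57 66 67 68 69 68 68 68 69 68 68 68]
 [59 6
[... 1494 characters left out ...]
7 137 154 160 154 167 175 176 174 172 168 154 137 140 145 136
  146 146 138]
 [137 137 136 158 162 160 161 161 139 145 166 164 122 161 160 160 160 160
  160 159 160]
 [137 138 137 148 160 161 160 160 141 127 158 160 160 160 159 161 160 160
  161 159 161]
 [137 138 140 164 159 160 162 162 161 125 135 160 160 161 161 161 161 162
  160 160 159]
 [138 136 154 160 161 160 161 161 160 130 128 161 161 161 160 161 160 162
  161 161 160]
 [136 142 160 160 161 162 160 162 161 151 125 141 159 162 161 161 161 159
  161 159 161]
 [140 144 158 159 161 159 160 160 161 155 124 147 163 161 160 160 159 159
  159 160 161]
 [140 162 160 161 159 160 162 160 160 162 127 131 161 159 160 160 161 159
  160 161 163]]
```

Cap centre is at about (318.3,200.8) against (318.5,200.1) expected, so I pick stick 2.

```bash
python3 - <<'E'
from workcell import bot
from h import *; import pickle
r=down(-.314)
pick(bot,[.4426,-.1862],r)
c=np.array([.5108,.1224])
bot.goto([*c,.18],r); bot.line_to([*c,.15],r,.1); bot.hold(.2); near(bot)
w=bot.read_camera("wrist");pickle.dump(w,open("w8.pkl","wb"));p=bot.current_ee_pos()
print("cap exp crop",(proj(w,[p[0],p[1],p[2]+.034],True)-[220,120])*3)
cv2.imwrite("pics/p3.png",cv2.resize(cv2.convertScaleAbs(w["pixels"],alpha=1.3)[120:310,220:420],None,fx=3,fy=3))
E
```

```text
t 27.82 p [ 0.4426 -0.1862  0.0361] F [-0.5  0.   0.3] op 0.182
t 28.93 p [ 0.442  -0.1857  0.1789] F [-0.3  0.8 -0.5] op 0.173
t 30.78 p [0.5114 0.1223 0.1508] F [ 0.  -0.1 -0.1] op 0.18
cap exp crop [295.77339383 397.85009639]
```

View pics/p3.png

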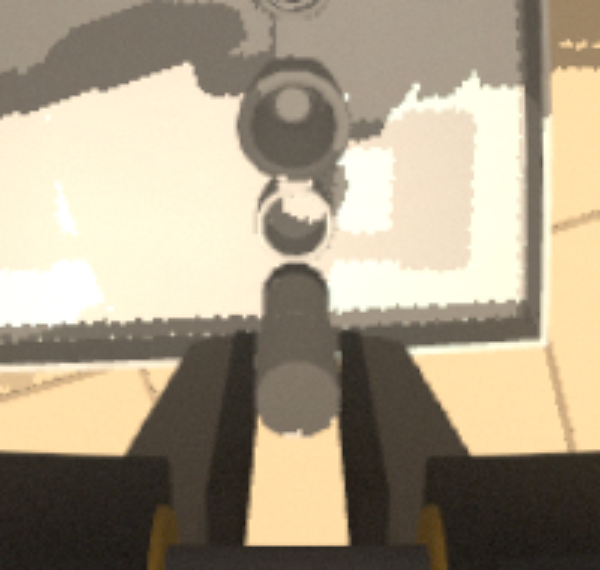

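Cap at (298,398) in the crop against (296,398) expected, so it is centred. The spigot tip shows inside the bore and the cup ring is at (295,222). I'll lower it in.

```bash
python3 - <<'E'
from workcell import bot
from h import *; import pickle
r=down(-.314); w=pickle.load(open("w8.pkl","rb"))
B=onplane(w,220+295/3-.3,120+222/3-.3,.034,True)[:2]; print("cup",B)
c=np.array([.5108,.1219])
if np.linalg.norm(B-c)<.003: c=(B+c)/2
place(bot,c,r)
bot.set_gripper(.6); near(bot)
bot.line_to([*c,.2],r,.15); near(bot)
bot.goto([.42,-.2,.3],r)
bot.hold(.3); near(bot)
d={n:bot.read_camera(n) for n in("scene","top")};pickle.dump(d,open("c9.pkl","wb"))
S,T=d["scene"],d["top"]
f=lambda c,x,y,w,h,s:cv2.resize(cv2.convertScaleAbs(c["pixels"],alpha=1.5)[y:y+h,x:x+w],None,fx=s,fy=s,interpolation=cv2.INTER_CUBIC)
o=np.zeros((600,800,3),np.uint8)
o[:400,:400]=f(S,380,160,80,80,5);o[:400,400:]=f(T,200,180,80,80,5)
o[400:,:320]=f(S,160,100,320,200,1);o[400:,320:720]=f(T,160,80,400,200,1);cv2.imwrite("pics/f.png",o)
for n,X in(("tube",[.5235,.1613,.094]),("capA",[.5362,.2013,.078]),("capB",[.5106,.1219,.078]),("spig",[.5225,.1615,.046])):
    print(n,((proj(S,X)-[380,160])*5).round(),((proj(T,X)-[200,180])*5+[400,0]).round())
E
```

```text
cup [0.51068617 0.12180408]
t 31.61 p [0.5111 0.1219 0.1003] F [-0.2 -0.   0.7] op 0.179
t 32.13 p [0.5105 0.1219 0.0696] F [ 1.   0.3 -0.6] op 0.179
t 32.48 p [0.5104 0.1219 0.0596] F [ 0.5  0.4 -0. ] op 0.177
t 32.79 p [0.5103 0.1218 0.0515] F [-0.3 -0.1 -0.8] op 0.178
t 33.04 p [0.5105 0.1219 0.0477] F [-0.6  0.  -0.5] op 0.177
t 33.29 p [0.5106 0.1219 0.0448] F [ 0.6 -0.  -0.1] op 0.176
t 34.01 p [0.5107 0.1219 0.045 ] F [-0.  -0.4  0.6] op 0.602
t 35.19 p [0.51   0.1218 0.1988] F [ 0.3 -0.4  0.1] op 0.602
t 36.81 p [ 0.4202 -0.1994  0.2998] F [-0.1 -0.   0.2] op 0.598
tube [270. 240.] [549. 212.]
capA [361. 316.] [479. 191.]
capB [168. 221.] [632. 237.]
spig [246. 319.] [570. 220.]
```

View pics/f.png

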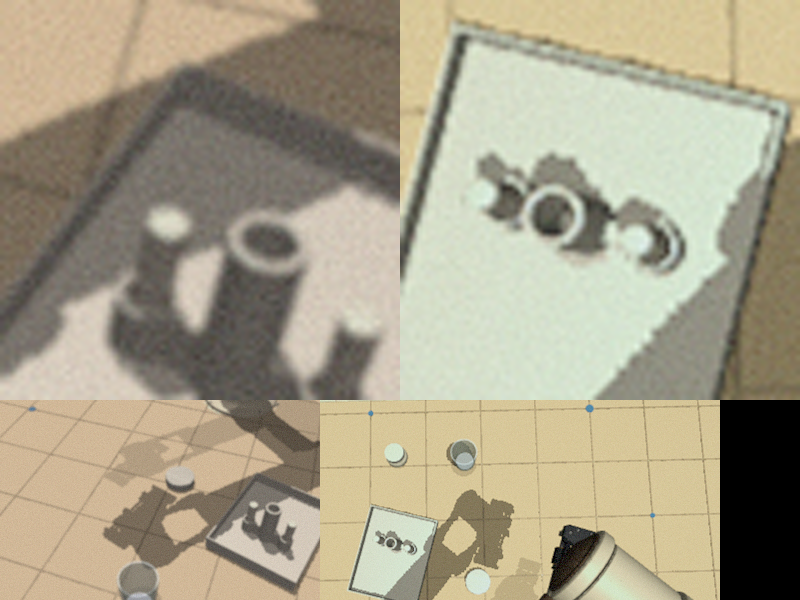

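Measured against expected: tube (267,241) vs (270,240), cap B (168,223) vs (168,221), cap A (360,319) vs (361,316). Everything is at its expected height and the bystanders are in place.

```bash
python3 -c "
from workcell import bot
bot.job_done(); print(bot.current_clock())"
```

```text
the job is handed in; nothing more can be done
the job is handed in; nothing more can be done
```

I pushed the holder down over the spigot, then put one lip balm stick in each cup, cap up. The job is handed in, with the clock at about 37 s of the allowed 72 s.

- **Holder:** it stopped on the tray floor with the tool at z = 0.0535–0.054 m (0.054 expected), and I pressed it there with up to 27 N. In the last pictures the tube's top was within about 1 mm of the fully-home position.
- **Sticks:** neither met any noticeable force going in. Both caps showed within about 1 to 2 mm of the seated position. That was checked in the final scene and top pictures with the arm clear.
- **Bystanders:** the tumbler, pill tin and cream jar were not touched. In the final top picture they looked to be where they started, but I did not re-measure them.
- **Checks that failed:** my two automatic cap detections did not work. One picked the tube rim instead of a shaded cap, and the other found nothing. I used positions read from the pictures and pixel values instead. Otherwise the cameras agreed to about 1–2 mm.

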